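# Load a bearing test rig and start its drive

### The job

Load the bearing test rig: slide the bearing onto the upright mandrel first, then the spacer sleeve, then the thick washer, each lying flat and fully home on the one below, and only then swing the slotted retainer arm fully in over the stack. Once it is locked, start the drive: turn the key on the control station clockwise to its start stop, and let go so that it springs back to run. Leave the tools, oil bottle and jar on the bench where they are.

Things in the scene. Friction and masses are not known exactly. Their poses are not given: they have to be found in the camera images.
- rig: Fixed aluminium base plate of the bearing test rig, 10 mm thick, carrying an upright steel mandrel that does not turn. Origin: on the mandrel axis at bench level; z up. The plate reaches 110 mm to -x, 160 mm to +x and 100 mm to either side in y. On its +x side, 53 mm and more from the mandrel axis, stands a parked carriage with a rubber drive wheel (wheel edge at 60 mm, top 53 mm high).
- mandrel_seat (a point): Centre of the mandrel's shoulder, 34 mm above the bench; the bearing rests on it. Below: column 27 mm in diameter down to a flange (60 mm in diameter, top at 16 to 18 mm). Above: shaft 20 mm in diameter. With all parts home their undersides are at 34 (bearing), 46 (sleeve) and 60 mm (washer) above the bench, the washer's top at 66 mm.
- mandrel_tip (a point): Tip of the mandrel, 83 mm above the bench, on its axis: 12 mm in diameter there, widening to the full 20 mm at 76 mm.
- bearing_center (a point): Centre (half-way up) of the loose ball bearing: steel, 42 mm outside diameter, 22 mm bore, 12 mm high, with two rings and a darker groove between them; lies flat on the mat; the same either way up. About 65 g. Play on the mandrel is 2 mm on the diameter.
- sleeve_center (a point): Centre (half-way up) of the loose spacer sleeve: plain steel tube, 28 mm outside diameter, 22 mm bore, 14 mm high (the tallest and narrowest of the three), standing on its end on the mat. About 30 g.
- washer_center (a point): Centre (half-way up) of the loose thick washer: plain steel, 38 mm outside diameter, 22 mm bore, 6 mm thick (the flattest of the three), lying on the mat. About 35 g.
- retainer (a joint): Angle of the swing retainer, a flat slotted steel arm (24 to 34 mm wide, underside 67.5, top 72.5 mm above the bench) on a vertical pivot. 0 = fully in against its stop, slot round the mandrel, arm along the rig's -y; it grows as the arm swings out, clockwise from above, to 1.9 rad (at pi/2 it points along the rig's -x). Friction joint, 0.06 N m: stays where left. It starts swung out.
- retainer_pin (a point): Middle of the upright round steel finger pin on the retainer arm, 12 mm in diameter, 22 mm high, standing on the arm's top, 96 mm from the pivot axis (its top 94.5 mm above the bench, this point 83.5 mm). With the arm fully in, the pin is 38 mm beyond the mandrel axis on the rig's -y side.
- pivot (a point): On the retainer's vertical pivot axis, 67.5 mm above the bench, 58 mm from the mandrel axis on the rig's +y side; fixed post 14 mm in diameter, its screw head 18 mm in diameter, top 81 mm above the bench.
- key (a joint): Angle of the key in the control station: 0 = run, where a spring holds it; turned clockwise seen from above it reaches its stop at 0.87 rad (50 degrees), which is start. The spring torque grows from 0.025 N m at run to 0.11 N m at the stop; let go, it springs back to run.
- key_head (a point): Centre of the black moulded head of the key, standing upright over the vertical key axis: 30 mm wide (along this point's x axis), 9 mm thick (along its y axis), 24 mm tall, top 98.5 mm above the bench; this point is 86.5 mm above the bench.
- station: Fixed control station, a grey box 190 x 100 x 60 mm lying on the bench with its controls on top. Origin: centre of its underside. The key switch lies 55 mm towards -x of the centre; a mushroom emergency stop 38 mm in diameter, top 84 mm above the bench, lies 52 mm towards +x.
- mat: Fixed thin grey mat, 260 mm (x) x 170 mm (y), 3 mm thick, on which the bearing, the sleeve and the washer lie. Origin: centre of its underside.
- wrench: Bystander: steel spanner 130 mm long, lying on the bench beyond the mat.
- oil: Bystander: small white oil bottle with black cap, 40 mm in diameter, 100 mm high, standing. Origin: centre of its foot.
- jar: Bystander: low white jar with metal lid, 56 mm in diameter, 45 mm high, standing. Origin: centre of its foot.
- driver: Bystander: screwdriver 180 mm long with a black handle, lying on the bench on the robot's side of the control station.
Not all that is in view belongs to the job. What is shaped like the part that bears washer_center but yellow is not meant.

How it is judged:
By the outcome, as a careful person would: the job done as asked, in the order asked, and still so for the second after the job is handed in, with the robot touching nothing.
It also fails if it takes over 72 s, if anything falls off the work surface, if the arm or the gripper's body presses on something with over 40 N, if the wrist force passes 120 N, or if a joint passes its speed limit or range.

### The arm

A 7-joint arm with a two-finger parallel gripper is mounted at the origin on the work surface. World frame = base frame: x ahead of the robot, y to its left, z up, the work surface at z = 0. Lengths are in m, angles in rad, forces in N, time in s.
With the tool pointing down it reaches from about 0.425 to 0.825 m from the base axis. Payload 3.6 kg.
Tool frame: the origin (TCP) lies where the fingers leave the gripper's body, on its centre line; the fingertips stand 73 mm ahead of it and the grasp point (between the pads) lies 54 mm ahead of it; x points along the fingers, y is the direction in which the jaws open and shut, and the axes are right-handed (so a half turn about x gives the same grasp; the last joint's range is limited). The gripper opens to 85 mm and grips with 20 to 120 N. Pads are 22 mm wide; open, the fingers measure 114 mm over their backs; the gripper's body (76 mm by 85 mm) begins 54 mm behind the grasp point. The pads swing forward as they close: fully open they stand 13 mm farther back than shut.
Start: joints at [-1.2, 0.615, -0.013, 1.423, 0.008, 1.103, -0.04], TCP at [0.251, 0.599, 0.304] pointing down, gripper open.
Joint ranges: [-3.12, 3.12], [-0.3, 2.06], [-1.34, 1.32], [0.26, 2.42], [-1.36, 4.5], [0.01, 1.98], [-2.84, 2.84]. Speed limits (rad/s): [2.79, 2.79, 3.14, 3.14, 3.14, 3.14, 3.14].

### API

Orientations are given as a unit quaternion [x, y, z, w].
In Python, from station import arm, snapshot, camera_info, ticket gives the robot as it stands. Calls block until the motion is done:
- arm.movep(position, orientation): joint-space move of the TCP to a pose.
- arm.line_to(position, velocity=0.15, ori=None): straight line of the TCP; ori=None keeps the orientation; velocity is the mean speed in m/s.
- arm.move_j(angles): joint-space move.
- arm.move_gripper(opening, effort=None): opening from 0.0 (shut) to 1.0 (fully open); effort is the grip in N (None keeps the last); returns when the fingers have stopped.
- arm.pause(seconds).
- arm.ik(position, orientation): joint angles nearest the present ones, or None.
- snapshot(name): name is "scene" or "side" or "wrist"; returns the picture (480x640x3 uint8, blue, green, red); there is no depth.
- camera_info(name): a dict with "fx", "fy", "cx", "cy" (pixels), "R" (3x3) and "t" (3): a world point X has camera coordinates R X + t; the wrist camera has in their place "T_tool_cam" (4x4, takes a point from camera to tool coordinates, whose origin is the TCP and whose axes are the tool frame's). Camera axes: x right, y down, z forward; pixel columns grow to the right and rows downward; lengths in m; the calibration is good to about 2 mm. A picture is of the moment at which its call begins: read the wrist's pose just before it. camera_info takes no time and is no camera call.
A pose or a line that the arm cannot do raises arm.MotionError and nothing moves.
- ticket.finish_job(): hands the job in, once; it reports no verdict.
Readings, each from a call of its own:
- arm.read_time(): time.
- arm.read_joint_positions(): joint angles.
- arm.read_dq(): joint speeds.
- arm.read_effort(): joint torques, N m.
- arm.read_tool_pos(): TCP position.
- arm.read_eef_rot(): TCP orientation.
- arm.read_ft_force(): force on the tool from outside, world axes, zero at the start.
- arm.read_wrist_torque(): the same for the moment, N m.
- arm.read_opening(): opening from 0.0 (shut) to 1.0 (fully open).
Only numpy, scipy, OpenCV 4.12 (cv2) and the standard library are available. Lean on these libraries where they do the work, as an engineer would, in place of code of your own. Each camera call takes 0.05 s, during which the arm holds its last target. There are 200 camera calls.

## Working session

There is one attempt and no reset: what is moved stays moved. The work goes in short steps, each a Python script; the robot and the scene stay as the last script left them, time stands still between calls to the robot, and variables do not carry over. Pictures are saved under pics/ and viewed, about 8 in all and at most 12, crops included, and the job is handed in when it is done.

```bash
mkdir -p pics; ls; python3 - <<'E'
from station import arm, snapshot, camera_info
import cv2
print(arm.read_time(), arm.read_tool_pos(), arm.read_eef_rot())
for n in ("scene","side","wrist"):
    cv2.imwrite(f"pics/{n}0.png",snapshot(n)); print(n,camera_info(n))
E
```

```text
pics
0.0 [0.25097132 0.59895036 0.30273992] [ 0.13846691  0.69340721 -0.14025197  0.69306763]
scene {'fx': 622.6583590750683, 'fy': 622.6583590750683, 'cx': 318.85092009028375, 'cy': 234.1364303406239, 'R': array([[-0.85228977,  0.52306083, -0.00308563],
       [ 0.44871684,  0.72809466, -0.51820011],
       [-0.26880355, -0.44304123, -0.85525383]]), 't': array([ 0.5183832 , -0.2219449 ,  1.32046185])}
side {'fx': 527.4328129667757, 'fy': 527.4328129667757, 'cx': 321.2799190805979, 'cy': 241.77834440607273, 'R': array([[ 0.96979179, -0.24294567,  0.02193825],
       [-0.13160968, -0.59683329, -0.7914979 ],
       [ 0.20538447,  0.76470088, -0.61077802]]), 't': array([-0.56085916,  0.13652295,  0.90740396])}
wrist {'fx': 345.3785367597681, 'fy': 345.3785367597681, 'cx': 318.8704837104304, 'cy': 240.40301255411828, 'T_tool_cam': array([[ 3.36890237e-04, -2.99520361e-01,  9.54089849e-01,
        -7.08393947e-02],
       [ 9.99998837e-01, -1.31854380e-03, -7.67035265e-04,
        -6.82833479e-04],
       [ 1.48775193e-03,  9.54088997e-01,  2.99519568e-01,
        -7.60757568e-02],
       [ 0.00000000e+00,  0.00000000e+00,  0.00000000e+00,
         1.00000000e+00]])}
```

View pics/scene0.png

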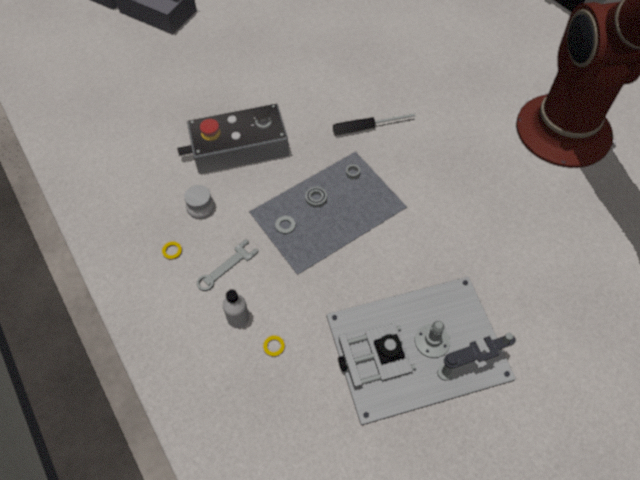

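View pics/side0.png

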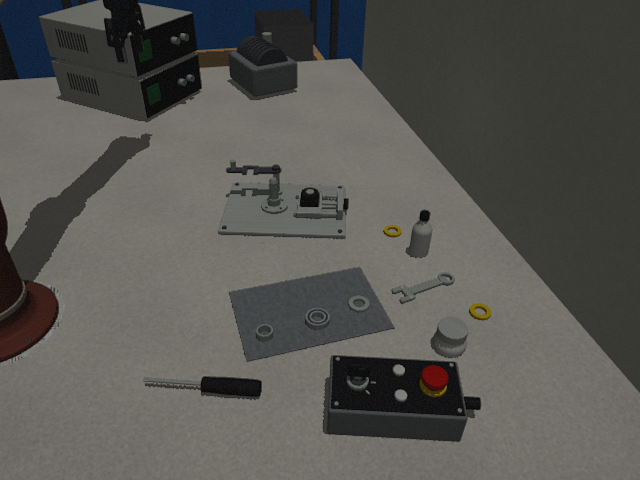

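Candidates in the scene picture: sleeve (353,171), bearing (316,196) and grey washer (285,224), all on the mat. The yellow rings at (172,250) and (274,346) are decoys. The mandrel tip is at (437,324), the retainer is swung out with its pin at about (510,339), and the key is at (263,121).

```bash
cat > h.py <<'E'
from station import arm, snapshot, camera_info, ticket
import numpy as np, cv2
from scipy.spatial.transform import Rotation as Rot
def cam(n):
    c=camera_info(n); K=np.array([[c['fx'],0,c['cx']],[0,c['fy'],c['cy']],[0,0,1]])
    if n=='wrist':
        T=np.eye(4);T[:3,:3]=Rot.from_quat(arm.read_eef_rot()).as_matrix();T[:3,3]=arm.read_tool_pos()
        M=np.linalg.inv(T@c['T_tool_cam']); return K,M[:3,:3],M[:3,3]
    return K,np.array(c['R']),np.array(c['t'])
def onz(c,uv,z):
    K,R,t=c; d=R.T@np.linalg.solve(K,[uv[0],uv[1],1]); o=-R.T@t
    return o+d*(z-o[2])/d[2]
def proj(c,X):
    K,R,t=c; p=K@(R@np.asarray(X)+t); return p[:2]/p[2]
def down(a):
    """tool down, jaws (tool y) along world angle a"""
    x=np.array([0,0,-1.]);y=np.array([np.cos(a),np.sin(a),0]);return Rot.from_matrix(np.c_[x,y,np.cross(x,y)]).as_quat()
def shot(name,file):
    c=cam(name); im=snapshot(name); cv2.imwrite('pics/'+file,im); return c,im
E
python3 - <<'E'
from h import *
S,D=cam('scene'),cam('side')
for n,a,b,z in [('sleeve',(353,171),(264,332),.010),('bearing',(316,196),(318,317),.009),('washer',(285,224),(359,303),.006),('tip',(437,324),(275,180),.083),('key',(263,121),(357,374),.0865),
 ('pin',(510,339),(233,164),.0945),('pivot',(448,366),(277,170),.081),('estop',(209,127),(434,377),.084),
 ('c1',(335,317),(347,187),.01),('c2',(465,283),(341,233),.01),('c3',(507,374),(226,233),.01),('c4',(367,414),(237,184),.01)]:
    print(n,onz(S,a,z).round(4),onz(D,b,z).round(4))
R=Rot.from_quat(arm.read_eef_rot()).as_matrix();print(R.round(2))
im=np.hstack([cv2.resize(cv2.imread('pics/scene0.png')[270:420,320:520],None,fx=3,fy=3,interpolation=2)])
cv2.imwrite('pics/crop.png',im)
E
```

```text
sleeve [ 0.444  -0.1362  0.01  ] [ 0.4444 -0.137   0.01  ]
bearing [ 0.5388 -0.1237  0.009 ] [ 0.5416 -0.1224  0.009 ]
washer [ 0.6223 -0.1011  0.006 ] [ 0.623  -0.1021  0.006 ]
tip [0.5297 0.2362 0.083 ] [0.5299 0.2251 0.083 ]
key [ 0.5618 -0.2847  0.0865] [ 0.5489 -0.3128  0.0865]
pin [0.4521 0.3194 0.0945] [0.4483 0.2925 0.0945]
pivot [0.5569 0.3008 0.081 ] [0.5423 0.2698 0.081 ]
estop [ 0.6582 -0.3287  0.084 ] [ 0.6521 -0.34    0.084 ]
c1 [0.6447 0.1135 0.01  ] [0.7111 0.2779 0.01  ]
c2 [0.4099 0.1803 0.01  ] [0.6471 0.1039 0.01  ]
c3 [0.4562 0.3499 0.01  ] [0.4113 0.1556 0.01  ]
c4 [0.6911 0.2831 0.01  ] [0.4572 0.3459 0.01  ]
[[-0.    0.39  0.92]
 [-0.    0.92 -0.39]
 [-1.   -0.    0.  ]]
```

View pics/crop.png

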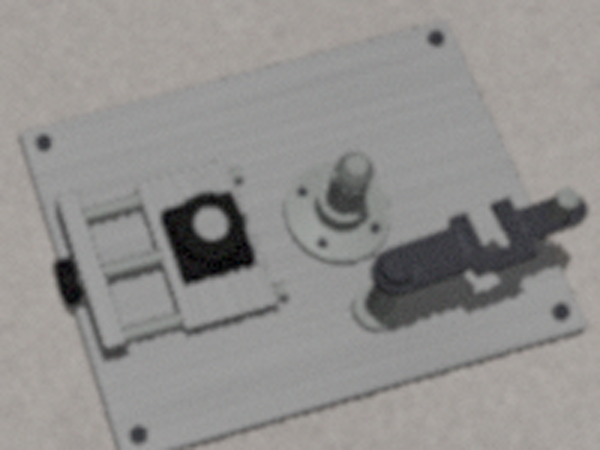

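```bash
python3 - <<'E'
from h import *
q=down(-0.276)
for p,f in [((.53,.235,.24),'w_rig.png'),((.545,-.15,.22),'w_mat.png')]:
    t=arm.read_time(); arm.movep(p,q); arm.pause(.2); c,im=shot('wrist',f); print(arm.read_time()-t, arm.read_tool_pos(), arm.read_joint_positions().round(2) if hasattr(arm.read_joint_positions(),'round') else arm.read_joint_positions())
    np.savez('pics/'+f[:-4]+'.npz',K=c[0],R=c[1],t=c[2])
E
```

```text
1.9417 [0.52973371 0.23593465 0.24000865] [-0.67  0.59  0.35  1.72 -0.25  0.87 -0.49]
1.6833 [ 0.54541547 -0.1487764   0.2199964 ] [ 0.02  0.6   0.32  1.78 -0.25  0.8   0.19]
```

View pics/w_rig.png

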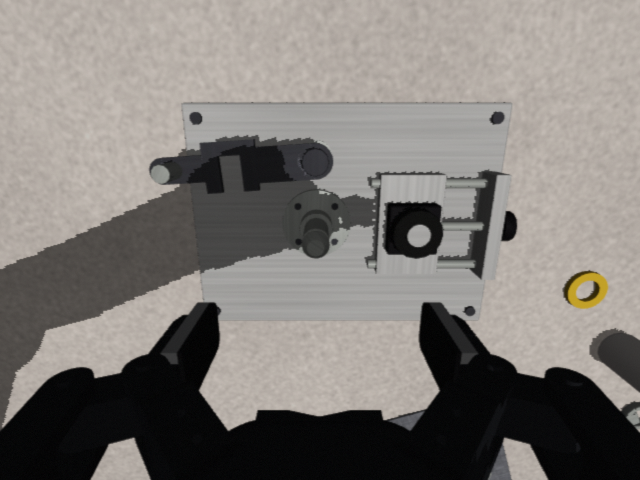

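View pics/w_mat.png

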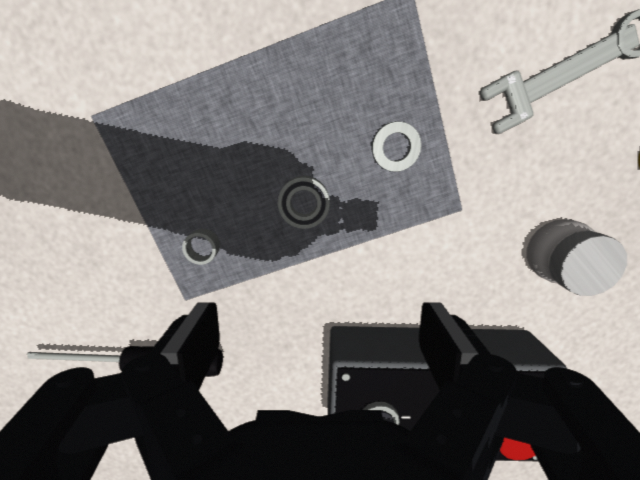

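```bash
python3 - <<'E'
from h import *
a=cv2.imread('pics/w_mat.png');b=cv2.imread('pics/w_rig.png')
def cr(im,u,v,h=22):
    c=im[v-h:v+h,u-h:u+h].astype(float); c=np.clip((c/255)**.6*255,0,255).astype('uint8'); c=cv2.resize(c,None,fx=6,fy=6,interpolation=2)
    return c
def g(c,u,v,h=22):
    for k in range(-20,21,10):
        cv2.putText(c,str(u+k),((k+h)*6,10),0,.35,(0,255,255));cv2.putText(c,str(v+k),(0,(k+h)*6+3),0,.35,(0,255,255))
        cv2.line(c,((k+h)*6+3,12),((k+h)*6+3,264),(0,90,90),1);cv2.line(c,(25,(k+h)*6+3),(264,(k+h)*6+3),(0,90,90),1)
    return c
L=[(a,199,246),(a,302,202),(a,397,146),(b,316,240),(b,316,160),(b,160,171)]
t=[g(cr(*l),*l[1:]) for l in L]
cv2.imwrite('pics/mos.png',np.vstack([np.hstack(t[:3]),np.hstack(t[3:])]))
E
```

```text
(no output)
```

View pics/mos.png

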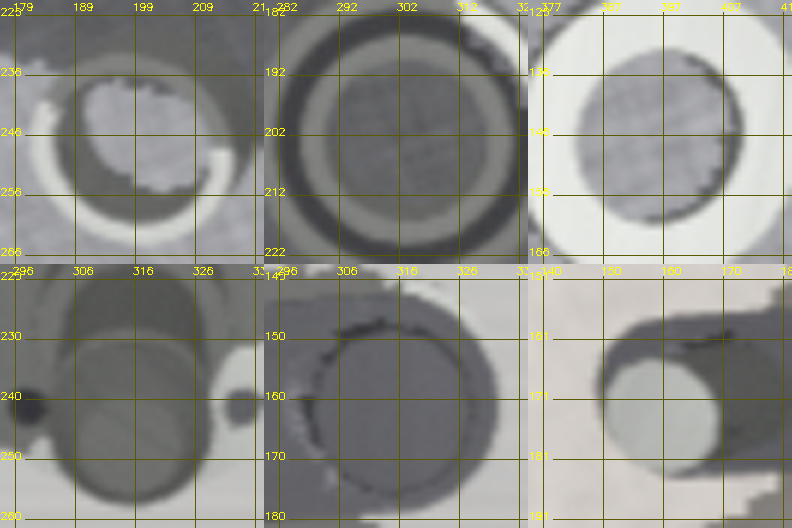

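```bash
python3 - <<'E'
from h import *
def ld(f): z=np.load(f);return z['K'],z['R'],z['t']
A=ld('pics/w_mat.npz');B=ld('pics/w_rig.npz')
for n,c,uv,z in [('sleeve',A,(198.9,248.5),.017),('bearing',A,(303,202.3),.015),('washer',A,(396.5,146.1),.009),('tip',B,(315.4,246.2),.083),('full',B,(315.4,244.2),.076),('pivot',B,(314.5,161.8),.081),('pin',B,(159.6,173.9),.0945),('c1',B,(497,118),.01),('c2',B,(196,118),.01),('c3',B,(470,311),.01)]:
    print(n,onz(c,uv,z).round(4))
S,D=cam('scene'),cam('side')
print(onz(S,(439,324),.083),onz(S,(453,361),.081),onz(S,(510,336.7),.0945),onz(D,(274,180),.083))
E
```

```text
sleeve [ 0.4445 -0.1378  0.017 ]
bearing [ 0.5393 -0.1243  0.015 ]
washer [ 0.6224 -0.1023  0.009 ]
tip [0.5275 0.2369 0.083 ]
full [0.5272 0.2362 0.076 ]
pivot [0.5427 0.2921 0.081 ]
pin [0.4488 0.3121 0.0945]
c1 [0.6944 0.28   0.01  ]
c2 [0.4563 0.3472 0.01  ]
c3 [0.6471 0.1088 0.01  ]
[0.52694216 0.23785889 0.083     ] [0.54532631 0.29849737 0.081     ] [0.44957883 0.31641023 0.0945    ] [0.52780162 0.2255407  0.083     ]
```

```bash
cat >> h.py <<'E'
YAW=-0.276; Q=down(YAW); M=np.array([.5274,.2363])
def F(): return np.array(arm.read_ft_force())
def pick(xy,ztcp,effort=40,op=.85):
    arm.move_gripper(op)
    arm.movep([*xy,ztcp+.06],Q); arm.line_to([*xy,ztcp],.1); print('down',F().round(1))
    arm.move_gripper(0,effort); print('grip',arm.read_opening(),F().round(1)); arm.line_to([*xy,ztcp+.1],.25)
def lower(z0,z1,k=.0001,xy=None,step=.004,fmax=12):
    """descend, following side forces; stop if upward force exceeds fmax"""
    p=np.array(M if xy is None else xy,float); z=z0
    while z>z1+1e-6:
        z=max(z-step,z1); arm.line_to([*p,z],.08); f=F()
        print(round(z,4),f.round(1),p.round(4))
        if f[2]>fmax: break
        p+=np.clip(k*f[:2],-.001,.001)
    return p,z
E
python3 - <<'E'
from h import *
t=arm.read_time()
pick((.5393,-.1243),.079)
arm.movep([*M,.185],Q); arm.pause(.2); shot('wrist','b1.png'); print(arm.read_opening(),F().round(2))
print(lower(.172,.144)); print(arm.read_time()-t,arm.read_time())
E
```

```text
down [ 0.2 -0.6 -0.1]
grip 0.4610438221157979 [-1.2  0.1  5.9]
0.4625682207804463 [-0.8   0.   -1.49]
0.168 [ 0.5  0.7 -0.3] [0.5274 0.2363]
0.164 [-0.4  0.5 -0.9] [0.5275 0.2364]
0.16 [-0.6 -0.5 -0.7] [0.5274 0.2364]
0.156 [-0.4 -0.2 -0.6] [0.5273 0.2364]
0.152 [-0.2 -0.  -0.8] [0.5273 0.2364]
0.148 [ 0.3 -1.2 -1.3] [0.5273 0.2363]
0.144 [ 0.  -0.9 -0.3] [0.5273 0.2362]
(array([0.52731811, 0.23613887]), 0.144)
5.9 9.675
```

```bash
python3 - <<'E'
from h import *
p,z=lower(.144,.109,step=.005)
np.save('b.npy',p)
arm.move_gripper(.66); print(arm.read_opening(),F().round(2))
arm.line_to([*p,.2],.3); 
c,im=shot('wrist','b2.png'); print(arm.read_time())
cv2.imwrite('pics/b2c.png',cv2.resize(im[150:350,220:420],None,fx=2,fy=2,interpolation=2))
E
```

```text
0.139 [-0.5  1.4 -0.5] [0.5274 0.2363]
0.134 [ 0.2  0.7 -1.6] [0.5274 0.2364]
0.129 [-0.2  0.1 -1.2] [0.5274 0.2365]
0.124 [-0.  -0.  -0.8] [0.5274 0.2365]
0.119 [-0.   0.  -0.9] [0.5274 0.2365]
0.114 [ 0.2  0.3 -0.7] [0.5273 0.2365]
0.109 [-2.5 -1.  10.3] [0.5274 0.2365]
0.6593340340833207 [-0.03  0.55 -0.65]
12.2333
```

View pics/b2c.png

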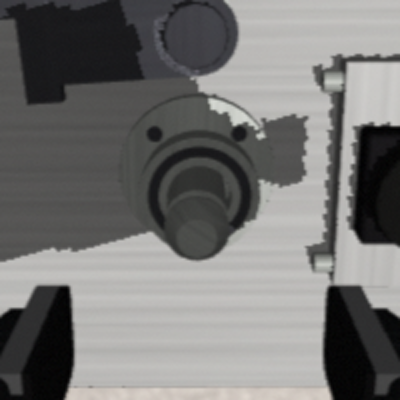

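The bearing is seated flat on the shoulder, its ring concentric with the shaft at about (205,190) in the crop. Next are the sleeve and washer.

```bash
python3 - <<'E'
from h import *
P=np.load('b.npy')
def put(xy,zp,off,home,n):
    pick(xy,zp); o=arm.read_opening()
    arm.movep([*M,.08+.015+off],Q)
    p,z=lower(.083+off+.002,home+off-.001,xy=P,step=.006)
    print(n,'open',o,arm.read_opening(),'underside',z-off, F().round(1))
    ok = z-off<home+.003
    if ok:
        arm.move_gripper(.62); arm.line_to([*p,.21],.3)
    c,im=shot('wrist',n+'.png'); print(arm.read_time()); return ok,im
ok,im=put((.4445,-.1378),.080,.077,.046,'s2')
if ok: ok,im2=put((.6224,-.1023),.077,.074,.060,'w2'); im=np.hstack([im[150:350,220:420],im2[150:350,220:420]])
cv2.imwrite('pics/sw.png',cv2.resize(im,None,fx=2,fy=2,interpolation=2) if ok else im)
E
```

```text
down [-1.  -0.5  0.5]
grip 0.30185968005571234 [-0.9  0.7  5.8]
0.156 [-0.5  0.1 -0.5] [0.5271 0.2364]
0.15 [ 0.2  0.1 -1.3] [0.5271 0.2365]
0.144 [ 0.3  0.7 -0.2] [0.5271 0.2365]
0.138 [-0.9 -0.4 -0.3] [0.5271 0.2365]
0.132 [-0.2 -0.2 -0.3] [0.527  0.2365]
0.126 [-0.7  0.5 -0.9] [0.527  0.2365]
0.122 [-1.6 -0.3  7.9] [0.5269 0.2365]
s2 open 0.30230309134057565 0.30275939307656247 underside 0.045 [-1.6 -0.3  7.9]
19.9167
down [-0.3 -0.3 -0.8]
grip 0.404692443385419 [-0.7  0.2  5.3]
0.153 [-0.3 -0.9  0.7] [0.5271 0.2364]
0.147 [ 0.  -0.4 -0.9] [0.5271 0.2363]
0.141 [ 0.7  0.  -0.7] [0.5271 0.2363]
0.135 [-0.4  0.6  2. ] [0.5272 0.2363]
0.133 [-2.7 -0.2 12.6] [0.5271 0.2364]
w2 open 0.40369138495567164 0.40180828274418967 underside 0.05900000000000001 [-2.7 -0.2 12.6]
26.8
```

View pics/sw.png

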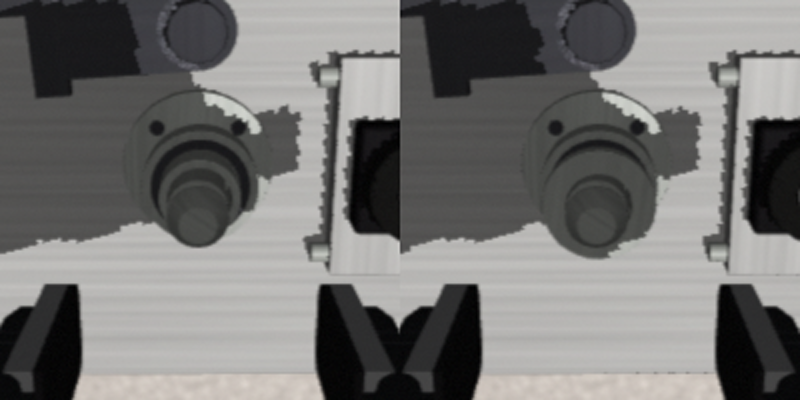

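Both pictures show the parts home: sleeve seated at left, washer flat over it at right (200 px across from it, about (600,205)). Now the retainer.

```bash
python3 - <<'E'
from h import *
PV=np.array([.5428,.2922]); Z=.149
def pose(phi,r=.096):
    d=YAW-np.pi/2-phi; return PV+r*np.array([np.cos(d),np.sin(d)]), down(YAW-phi)
p,q=pose(1.505); print(p)
arm.movep([*p,.20],q); arm.move_gripper(.4); arm.line_to([*p,Z],.12); print(F().round(1),arm.read_joint_positions())
arm.move_gripper(0,30); print('pin',arm.read_opening(),F().round(1))
for phi in [*np.linspace(1.5,0,9)[1:],-.015,-.03,-.045,-.06]:
    p,q=pose(phi); arm.line_to([*p,Z],.12,ori=q); f=F(); print(round(phi,3),f.round(1))
    if np.hypot(*f[:2])>15: break
arm.move_gripper(.4); arm.line_to([*p,.22],.25)
c,im=shot('wrist','r2.png'); print(arm.read_time())
cv2.imwrite('pics/r2c.png',cv2.resize(im[100:400,170:470],None,fx=2,fy=2,interpolation=2))
np.savez('pics/r2.npz',K=c[0],R=c[1],t=c[2])
E
```

```text
[0.44891311 0.31223127]
[0.6 0.3 0.8] [-1.11541731  0.79432462  0.77747431  1.89932311 -0.78643069  0.78450932
 -1.67625551]
pin 0.12174904214721953 [-0.  -0.1  2.4]
1.312 [-0.3 -0.9  5.7]
1.125 [-0.8 -0.4  8.1]
0.938 [-0.9 -0.9 10.3]
0.75 [-1.1 -2.2 10.8]
0.562 [-0.7 -1.6 11.5]
0.375 [-0.5 -1.9 11.8]
0.188 [-0.7 -2.2 10.5]
0.0 [-0.2 -1.6 10.1]
-0.015 [-1.9 -1.4 11.6]
-0.03 [-4.5  0.  14.9]
-0.045 [-7.8 -1.1 15.8]
-0.06 [-8.1 -0.5 18.4]
33.8
```

View pics/r2c.png

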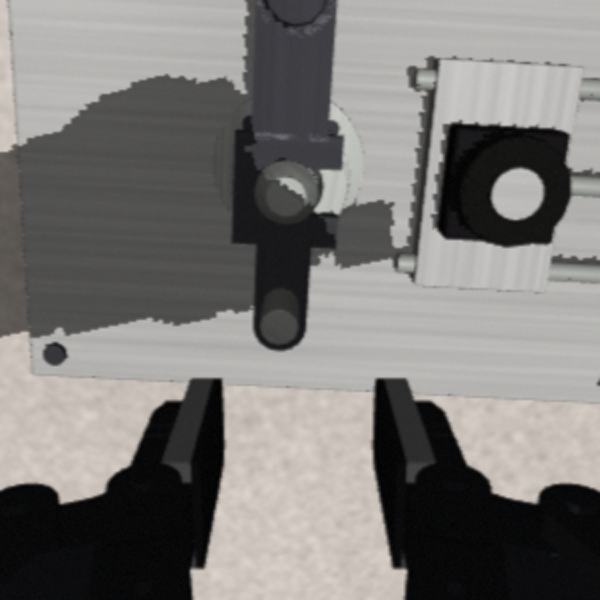

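```bash
python3 - <<'E'
from h import *
z=np.load('pics/r2.npz');c=(z['K'],z['R'],z['t'])
pin=onz(c,(310,263),.0945);mt=onz(c,(312.5,197),.083)
d=(mt-pin)[:2]; print(pin,mt,d,'retainer dev',np.degrees(np.arctan2(d[1],d[0])-(YAW+np.pi/2)))
arm.movep([.555,-.29,.25],Q); arm.pause(.2)
c,im=shot('wrist','k.png'); print(arm.read_time(),arm.read_joint_positions())
np.savez('pics/k.npz',K=c[0],R=c[1],t=c[2])
cv2.imwrite('pics/kc.png',cv2.resize(im[130:330,200:500],None,fx=2.6,fy=2.6,interpolation=2))
E
```

```text
[0.51733684 0.19924228 0.0945    ] [0.52720608 0.23652849 0.083     ] [0.00986923 0.03728621] retainer dev 0.9880865035349761
35.8333 [ 0.22545451  0.65338404  0.37527952  1.57327154 -0.2744253   0.96748756
  0.41271739]
```

View pics/kc.png

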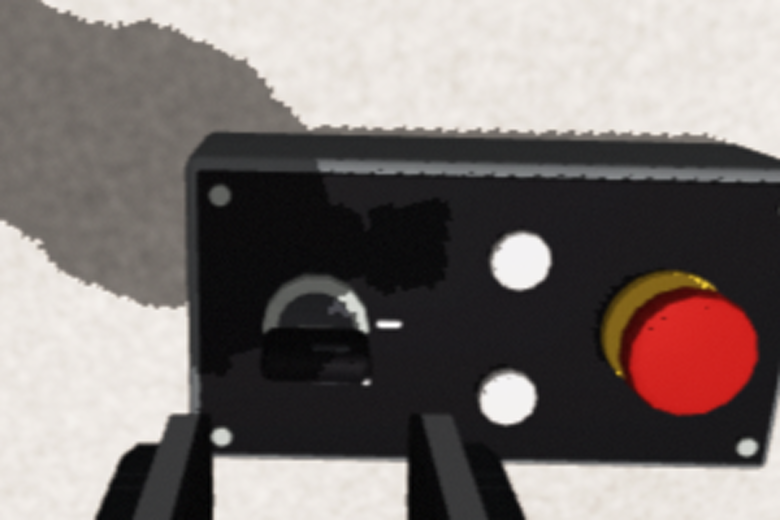

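```bash
python3 - <<'E'
from h import *
z=np.load('pics/k.npz');c=(z['K'],z['R'],z['t'])
f=lambda u,v,zz:onz(c,(200+u/2.6-.3,130+v/2.6-.3),zz)
TL,BL,BR,E_=f(220,196,.06),f(221,437,.06),f(747,447,.06),f(690,352,.084)
yaw=np.arctan2(*(BR-BL)[1::-1]); print('yaw',yaw,np.arctan2(*(TL-BL)[1::-1])-np.pi/2,BL,BR,TL)
ctr=(TL+BR)/2; ex=np.array([np.cos(yaw),np.sin(yaw)]); ey=np.array([-ex[1],ex[0]])
print('estop local',ex@(E_-ctr)[:2],ey@(E_-ctr)[:2])
for n,k in [('keytop',f(316,364,.0985)),('ring',f(316,327,.063))]: print(n,k,ex@(k-ctr)[:2],ey@(k-ctr)[:2])
kk=np.array([*(ctr[:2]-.055*ex),0])
for dx,dy,zz in [(-.015,-.0045,.0985),(.015,-.0045,.0985),(.015,.0045,.0985),(-.015,.0045,.0985)]: 
    X=np.array([*(kk[:2]+dx*ex+dy*ey),zz]); u=proj(c,X); print((u-[200,130]+.3)*2.6)
im=cv2.imread('pics/k.png')[200:300,260:400].astype(float)
cv2.imwrite('pics/kb.png',cv2.resize(np.clip((im/255)**.45*255*1.2,0,255).astype('uint8'),None,fx=5,fy=5,interpolation=2))
E
```

```text
yaw -0.29680864026952075 -0.301065687129773 [ 0.51317666 -0.33502733  0.06      ] [ 0.67522241 -0.38458788  0.06      ] [ 0.53647034 -0.26000848  0.06      ]
estop local 0.050217608859696984 0.002250427968575284
keytop [ 0.55328373 -0.3038347   0.0985    ] -0.055664340937251394 0.002283170822378823
ring [ 0.55290569 -0.30616864  0.063     ] -0.055343242640950925 -5.928416918180105e-05
[262.04584549 386.41350359]
[373.65813394 388.58211018]
[375.10351945 357.4094595 ]
[262.23631502 355.18775871]
```

View pics/kb.png

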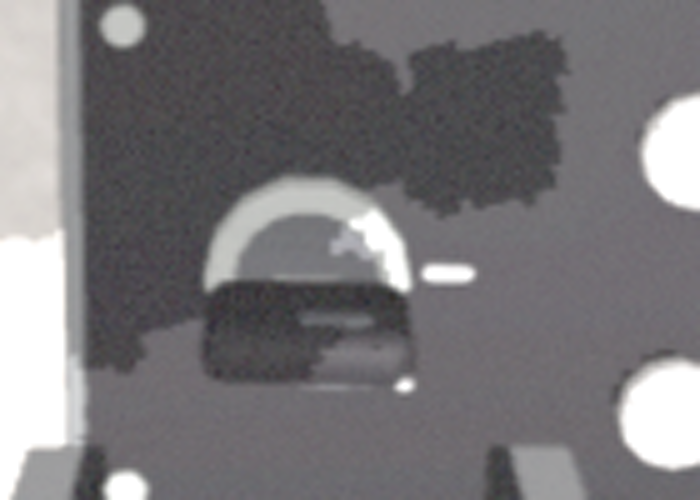

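```bash
python3 - <<'E'
from h import *
K=[.5532,-.305]; a0=-.298+np.pi/2; Z=.150
arm.movep([*K,.21],down(a0)); print(arm.read_joint_positions()); arm.move_gripper(.6)
arm.line_to([*K,Z],.12); print(F().round(1)); arm.move_gripper(0,70); print('key',arm.read_opening(),F().round(1),arm.read_wrist_torque())
for d in [.2,.4,.6,.75,.85,.9,.94,.98]:
    arm.movep([*K,Z],down(a0-d)); arm.pause(.05); t=arm.read_wrist_torque(); print(d,F().round(1),np.round(t,3),round(arm.read_opening(),3))
    if d>.86 and abs(t[2])>.5: break
arm.pause(.3); arm.move_gripper(.8); arm.pause(.3)
arm.line_to([*K,.25],.2); arm.pause(.1)
c,a=shot('wrist','k2.png'); print(arm.read_time())
s=snapshot('scene'); d=snapshot('side')
e=lambda im,u,v,h,w,f:cv2.resize(np.clip((im[v:v+h,u:u+w]/255.)**.6*255,0,255).astype('uint8'),None,fx=f,fy=f,interpolation=2)
cv2.imwrite('pics/fin.png',np.vstack([np.hstack([e(d,320,330,100,133,3)[:300,:400],e(a,190,130,150,200,2)]),np.hstack([e(s,400,280,75,100,4)[:300,:400],e(d,215,140,75,100,4)[:300,:400]])]))
E
```

```text
[ 0.50490496  0.68189056 -0.0606102   1.58757142  0.04996631  0.87350742
  1.697606  ]
[-1.1 -0.6 -0.4]
key 0.08348486388587777 [-0.3  0.8  4.9] [0.32231224 0.12867862 0.05185988]
0.2 [-1.2  2.   5.6] [0.262 0.254 0.096] 0.091
0.4 [-1.1  2.   4.7] [0.192 0.21  0.017] 0.089
0.6 [-1.3  1.8  5.7] [0.214 0.281 0.097] 0.089
0.75 [-0.8  1.9  6. ] [0.248 0.279 0.07 ] 0.087
0.85 [-1.9  1.3  6.4] [0.221 0.265 0.099] 0.088
0.9 [-1.5  0.8  6.4] [0.149 0.355 0.699] 0.088
42.2833Traceback (most recent call last):
  File "<stdin>", line 13, in <module>
    return _nx.concatenate(arrs, 0, dtype=dtype, casting=casting)
           ~~~~~~~~~~~~~~~^^^^^^^^^^^^^^^^^^^^^^^^^^^^^^^^^^^^^^^
ValueError: all the input array dimensions except for the concatenation axis must match exactly, but along dimension 1, the array at index 0 has size 799 and the array at index 1 has size 800
```

The torque jump at 0.90 rad shows that the start stop was reached. Now a final look.

```bash
python3 - <<'E'
from h import *
a=cv2.imread('pics/k2.png'); s=snapshot('scene'); d=snapshot('side')
e=lambda im,u,v,h,w:cv2.resize(np.clip((im[v:v+h,u:u+w]/255.)**.6*255,0,255).astype('uint8'),(400,300),interpolation=2)
cv2.imwrite('pics/fin.png',np.vstack([np.hstack([e(d,320,330,100,133),e(a,190,130,150,200)]),np.hstack([e(s,400,280,75,100),e(d,215,140,75,100)])]))
E
```

```text
(no output)
```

View pics/fin.png

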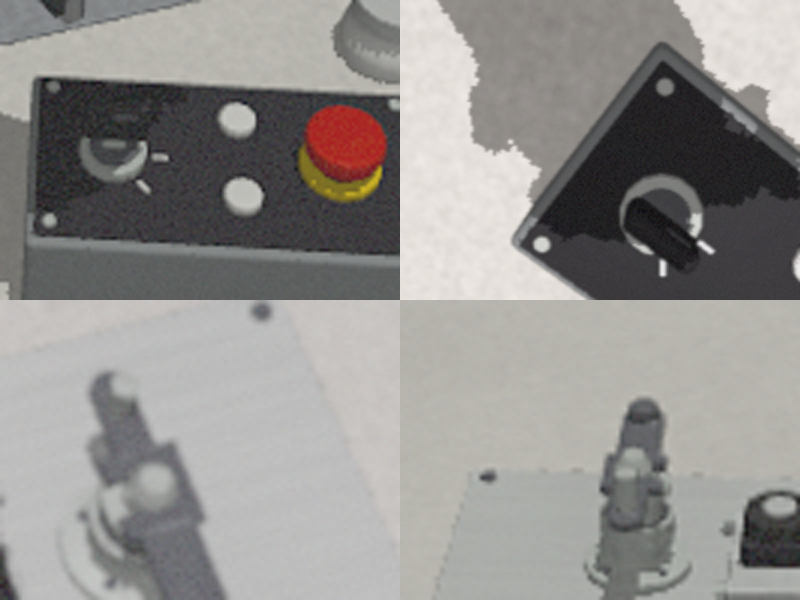

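The key is back at the run mark, at about (665,230) in the top-right panel. The retainer is in around the mandrel over the stack, and the robot is clear.

```bash
python3 -c "
from h import *
print(F().round(1),arm.read_time()); print(ticket.finish_job())"
```

```text
[-0.3 -0.2  0.3] 42.4833
the job is handed in; nothing more can be done
None
```

The job is handed in at 42.5 s of the 72 s allowed. The rig is loaded, the retainer is in, and the drive was started with the key.

- **Stack:** I put on the bearing, then the sleeve, then the washer. Each met firm contact at its home height (8–13 N), and the wrist pictures show each one seated. The washer began to touch about 1 mm early, but it went down fully with light pressure and the retainer swung over it without touching.
- **Retainer:** I swung it in by its pin until the side force showed it was against its stop. A picture afterwards puts it within about 1° of fully in, which is as fine as I could measure.
- **Key:** I turned it clockwise. The torque jumped to 0.7 N m between 0.85 and 0.90 rad, which is the start stop. After I let go, the last picture shows it back at the run mark.
- **Final state:** The arm was clear, with wrist force about zero. I did not touch the tools, bottle, jar or yellow rings, and no check failed.

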